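# Isolate and short a capacitor bank over its guard with the hook stick

### The job

Make the capacitor bank in the test bay safe, reaching over the clear guard with the insulated hook stick and keeping your hand out of the bay and off its parts. Take the stick from its rest, throw the red isolator lever over to off (left, the green dot), and only then swing the copper shorting link down to the right until its slot is fully home on the second stud. Finally lay the stick back in both forks of its rest as it lay before, and leave the small tools on the table where they are.

Things in the scene. Friction and masses are not known exactly. Their poses are not given: they have to be found in the camera images.
- test_bay: Fixed test bay, 182 x 264 mm. Origin on the table under its middle; x away from the robot (screen to capacitors), y left, z up. In mm: clear front screen, yellow top edge, x -81 to -73, 160 high; clear wings as high at y +-124 to +-133; white panel, front face x 15, top z 134 (copper straps to 139); blue capacitors behind it. Open above between screen and panel; the moving parts are there
- isolator (a joint): Red toggle lever on a yellow plate on the panel, 45 mm long, 12 thick, level, sticking out towards the screen; swings sideways about a vertical pivot at bay (10, 85, 105) mm. 0 = on, leaning 0.45 rad right (-y, red dot), end at bay (-31, 65); 0.9 = off, leaning 0.45 rad left (+y, green dot), end at (-31, 105). Stays where it is left; about 1 N at the end moves it; push it to its stop
- isolator_tip (a point): Centre of the ball at the end of the isolator lever (moves with it), 15 mm in diameter
- shorting_link (a joint): Copper bar 110 x 26 x 5 mm, turning in the bay's y-z plane about a stud at bay (-6, 0, 78) mm. 0 = upright (open); grows as it swings right (-y) and down; 1.571 = level, fully home, slot over the second stud at bay (-6, -75, 78). Friction (0.06 Nm) holds it at any angle: it does not fall and must be pressed fully down. Moved by its red tab (point link_tab)
- link_tab (a point): Middle of the outer face of the red tab bent out of the link's edge towards the screen: 72 mm from the pivot along the link, 15 mm off its centre line, at bay x -26. The tab is 42 mm long (51 to 93 mm from the pivot), 34 deep (bay x -42 to -9), 6 thick. This face looks left when the link is upright and up when it is home: push here
- stick_grip (a point): Grip point of the hook stick, middle of its height; x along the stick to the hook, z up as it lies. Black flat-sided handle 18 mm wide (y), 24 high, x -70 to 50; 38 mm hand-guard disc at x 50 to 56; then an orange 10 mm rod to x 170, bent there straight down; it ends 111 mm below the axis. About 0.12 kg, centre of mass near x 20
- stick_tip (a point): Centre of the round tip (radius 6 mm) of the hook stick, at (170, 0, -105) mm from stick_grip in the stick's axes
- stick_rest: Fixed blue rest on a dark base plate, 175 x 70 mm. Origin on the table under the grip point's seat; x along the stick to its hook. Two upright forks, 4 mm thick, at x -45 (holds the handle, 23 mm gap) and x 85 (holds the rod, 16 mm gap), flared at the top, prongs up to z 154 and 161 mm; between them the handle is free to be gripped from above
- rest_seat (a point): Where stick_grip is when the stick lies in the rest: on the rest's z axis, 135 mm above the table
- hex_driver_mid (a point): Bystander: small grey hex driver lying on the table, 95 x 12 mm (its middle)
- flux_tin_mid (a point): Bystander: flat round tin, 46 mm in diameter, 16 mm high (its middle)
- side_cutters_mid (a point): Bystander: red side cutters lying on the table, 128 x 36 x 12 mm (their middle)

How it is judged (in metres and radians):
On the way, in this order (a step that is already met when the one before it is completed fails the run):
1. the hook stick is lifted out of its rest, isolator still on (z of stick_grip in the frame of stick_rest above 0.165 m and value of joint isolator below 0.3 rad), for 0.1 s.
2. the isolator is off, the shorting link still open (value of joint isolator above 0.75 rad and value of joint shorting_link below 1.3 rad), for 0.1 s.
3. the shorting link is fully home on the second stud (value of joint shorting_link above 1.51 rad and value of joint isolator above 0.75 rad), for 0.1 s.
At the end, for the whole second after the job is handed in: Isolator lever off (over 0.75 of 0.9 rad), shorting link home on the second stud (within 0.06 rad of level), and the hook stick lying in both forks of its rest, hook end forward and hanging down, its handle within 30 mm of where it lay and within 7 mm of that height (all of step 3 and distance between stick_grip and rest_seat below 0.03 m and z of stick_grip in the frame of stick_rest between 0.129 and 0.142 m and x of stick_tip in the frame of stick_rest above 0.13 m and z of stick_tip in the frame of stick_rest between 0.02 and 0.045 m); the robot touches nothing.
It fails at once if the shorting link is closed onto the live bank (link nearly level while the isolator is not off) (value of joint shorting_link above 1.35 rad and value of joint isolator below 0.6 rad).
It fails at once if the isolator is switched on again with the link home (value of joint shorting_link above 1.5 rad and value of joint isolator below 0.45 rad).
It fails at once if the hand or arm touches the isolator or the link (contact force between any of the arm, the fingers and isolator above 0.3 N or contact force between any of the arm, the fingers and shorting_link above 0.3 N).
It fails at once if the hand reaches down behind the guard screen (x of the grasp point in the frame of test_bay between -0.07 and 0.1 m and y of the grasp point in the frame of test_bay between -0.13 and 0.13 m and z of the grasp point in the frame of test_bay below 0.17 m).
It fails at once if a small tool on the table is moved by more than 30 mm (distance of any of hex_driver_mid, flux_tin_mid, side_cutters_mid from where it was at the start of the episode above 0.03 m).
It also fails if it takes over 53 s, if anything falls off the work surface, if the arm or the gripper's body presses on something with over 40 N, if the wrist force passes 120 N, or if a joint passes its speed limit or range.

### The arm

A 6-joint arm with a two-finger parallel gripper is mounted at the origin on a cart in front of the work surface, level with it; the furniture and walls round the work are solid. World frame = base frame: x ahead of the robot, y to its left, z up, the work surface at z = 0. Lengths are in m, angles in degrees, forces in N, time in s.
With the tool pointing down it reaches from about 0.3 to 0.775 m from the base axis. Payload 14.6 kg.
Tool frame: the origin (TCP) lies between the finger pads; the fingertips stand 17 mm ahead of it and the grasp point (between the pads) lies 2 mm behind it; z points along the fingers, y is the line along which they close (so a half turn about z gives the same grasp; the last joint's range is limited). The gripper opens to 94 mm and grips with 3 to 60 N. Pads are 16 mm wide; open, the fingers measure 119 mm over their backs; the gripper's body (75 mm by 177 mm) begins 78 mm behind the grasp point.
Start: joints at [-77.899, 17.183, 87.147, -0, 75.671, -3.816], TCP at [0.151, -0.529, 0.222] pointing down, gripper open.
Joint ranges: [-173.82, 173.82], [-45.26, 126.66], [13.44, 144.39], [-59.66, 239.66], [0, 175.72], [-146.38, 146.38]. Speed limits (degrees/s): [127.2, 127.2, 147.25, 180, 180, 180].

### API

Orientations are given as [roll, pitch, yaw] about the fixed x, y, z axes, in that order (R = Rz(yaw) Ry(pitch) Rx(roll)).
In Python, from bench import * gives the robot as it stands.
- The arm moves only by the tool carry_out, never from a script. Its argument "targets" is a list of rows, each a list of 7 numbers: the opening, from 0 (shut) to 1 (fully open), then the shift along the tool's x, y, z in units of 10 cm (1.0 is 10 cm), then the turn, a rotation vector about the tool's x, y, z in units of 360 degrees (1.0 is 360 degrees). A call has 1 to 20 rows; each row shifts and turns the commanded pose from where the row before left it, along the tool's axes as they then stand; what a row does not reach is not made up. A row lasts 1/8 s, in which the tool goes at most 62.5 mm and 10.7 degrees, less where a joint would pass 70% of its speed; a pose out of reach is approached as far as the arm can. A call with a number of a shift or a turn outside -1 to 1 is refused whole. A call with a gripper value outside its range is refused whole. The fingers move at their own pace and stop on an object; "newtons" is the grip in N (left out, the last holds). Time passes only in rows, so rows that do not move let the fingers close. It gives the time, the measured TCP pose, the force, the opening and the grip force at its end, in the units of the state.
- read_state(): the state, without advancing time (a new reading comes with each control period).
- read_camera(name): name is "scene" or "top" or "wrist"; returns a dict with "pixels" (420x560x3 uint8, blue, green, red), "fx", "fy", "cx", "cy" (pixels), "R" (3x3) and "t" (3): a world point X has camera coordinates R X + t. Camera axes: x right, y down, z forward; pixel columns grow to the right and rows downward; lengths in m; the calibration is good to about 2 mm. A picture is of the moment at which its call begins. There is no depth.
- sign_off(): hands the job in; it is judged then, once.
The state is a dict: "time_s": time; "joints": joint angles; "joint_velocities": joint speeds; "tau": joint torques, N m; "position": TCP position; "tcp_rot": TCP orientation; "ft_force": force on the tool from outside, world axes, zero at the start; "wrist_torque": the same for the moment, N m; "opening": finger opening in m; "grip_force": force on a finger pad.
Only numpy, scipy, OpenCV 4.12 (cv2) and the standard library are available. Lean on these libraries where they do the work, as an engineer would, in place of code of your own. Each camera call takes 0.05 s, during which the arm holds its last target. There are 200 camera calls.

## Working session

There is one attempt and no reset: what is moved stays moved. The work goes in short steps, Python scripts to look and compute and a tool call to move; the robot and the scene stay as the last step left them, time stands still between calls to the robot, and variables do not carry over. Pictures are saved under pics/ and viewed, at most 10 in all, crops included, and the job is handed in when it is done.

Besides the shell and the picture viewer there is one more tool, called after "Request:" by a JSON object that holds its "fn" and its "kwargs". carry_out: Moves the arm, as the interface text tells. Shifts and turns lie within -1 to 1; 1 stands for 10 cm of shift or 360 degrees of turn. Its arguments: {"type":"object","properties":{"targets":{"type":"array"},"newtons":{"type":"number"}},"required":["targets"]}

```bash
mkdir -p pics; cat > h.py <<'E'
from bench import *
import numpy as np, cv2
def grab(n,f):
    c=read_camera(n); cv2.imwrite('pics/'+f,c['pixels']); np.savez('pics/'+f+'.npz',**c); return c
def ray(c,u,v):
    d=np.array([(u-c['cx'])/c['fx'],(v-c['cy'])/c['fy'],1]); R=np.array(c['R']); return -R.T@np.array(c['t']), R.T@d
def onz(c,u,v,z):
    o,d=ray(c,u,v); return o+d*(z-o[2])/d[2]
def proj(c,X):
    p=np.array(c['R'])@np.array(X)+np.array(c['t']); return np.array([c['fx']*p[0]/p[2]+c['cx'],c['fy']*p[1]/p[2]+c['cy']])
E
python3 - <<'E'
from h import *
for n in('scene','top'):
    c=grab(n,n+'1.png'); o,d=ray(c,c['cx'],c['cy']); print(n,o,d)
print(read_state())
E
```

```text
scene [-0.29780083  0.60259903  0.70551583] [ 0.74176067 -0.39868725 -0.53929545]
top [0.41610944 0.17098074 1.34356343] [ 0.11201136  0.00190238 -0.99370511]
{'time_s': 0.1, 'joints': array([-7.78984978e+01,  1.72140252e+01,  8.71757374e+01,  6.48927265e-04,
        7.56696549e+01, -3.81502779e+00]), 'joint_velocities': array([ 0.04331288, -0.15214701, -0.05608193,  0.01896946, -0.03727249,
        0.02440842]), 'tau': array([ 1.73706288e-03, -5.32647014e+01, -3.53284407e+01,  7.09739747e-02,
        2.35082069e-02, -4.96342091e-05]), 'position': array([ 0.15079433, -0.52870795,  0.22193535]), 'tcp_rot': array([-1.79940756e+02, -4.58055343e-03,  1.59163667e+01]), 'ft_force': array([ 0.13832818, -0.14358109,  0.285045  ]), 'wrist_torque': array([-0.04546565, -0.0068343 , -0.03736308]), 'grip_force': 0.0, 'opening': 0.09434160569492024}
```

View pics/scene1.png

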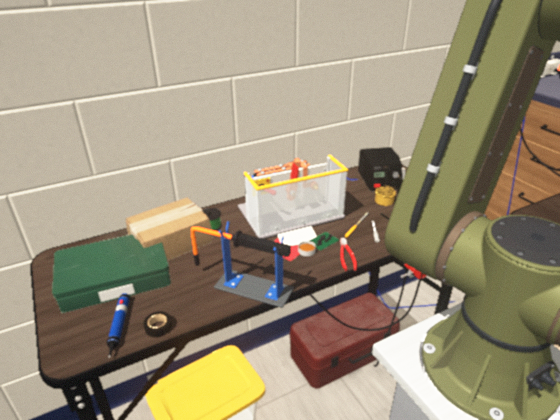

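View pics/top1.png

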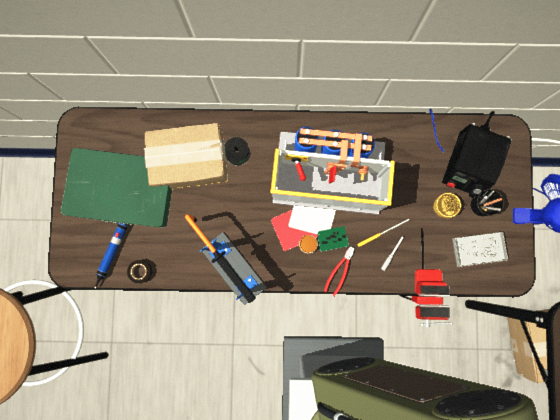

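Scene view: the bay is at about (295,195) and the stick on its rest at about (250,250). Top view: the yellow edge of the bay spans (275,150)–(393,212). The stick runs from its handle at (255,295) to its hook at (188,217). I'll enlarge the top view next.

```bash
python3 - <<'E'
from h import *
im=cv2.imread('pics/top1.png')
a=cv2.resize(im[110:220,260:400],None,fx=5.5,fy=5.4,interpolation=2)[:594]
cv2.imwrite('pics/bay.png',a)
b=cv2.resize(im[205:305,175:295],None,fx=6,fy=6,interpolation=2)
cv2.imwrite('pics/stick.png',b)
E
```

```text
(no output)
```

View pics/bay.png

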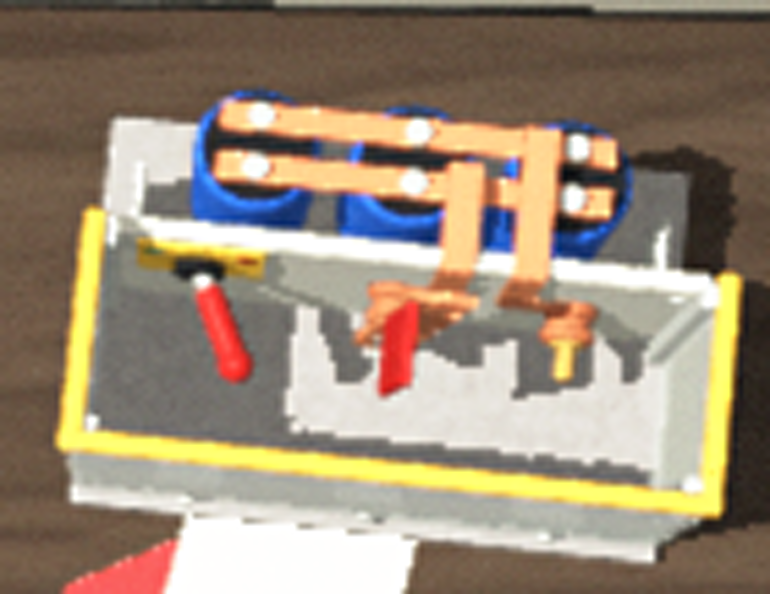

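View pics/stick.png

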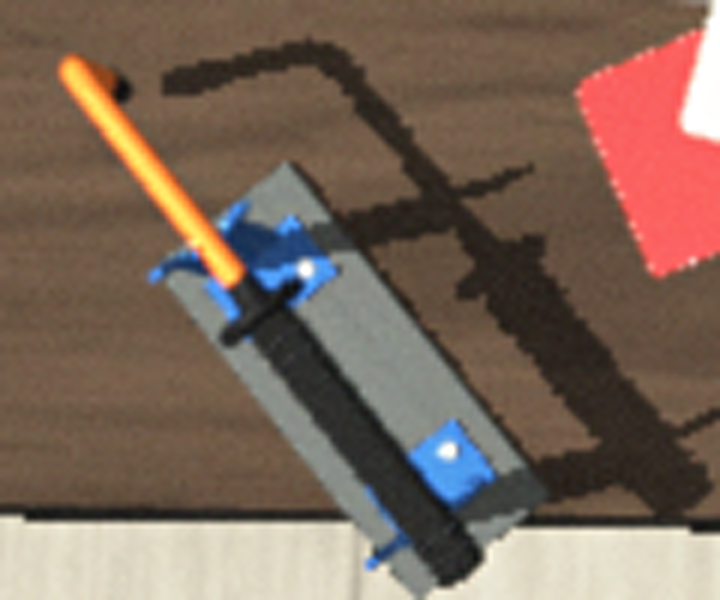

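Bay crop: the yellow front edge runs (72,437)–(715,500) with the lever ball at (236,365) and the red tab at (397,350). Stick crop: bend at (75,68), guard disc at (262,312), handle end at (455,565).

```bash
cat >> h.py <<'E'
def C(f): return dict(np.load('pics/'+f+'.npz'))
E
python3 - <<'E'
from h import *
c=C('top1.png')
B=lambda u,v:(260+u/5.5,110+v/5.4)
S=lambda u,v:(175+u/6,205+v/6)
l=onz(c,*B(72,437),.16); r=onz(c,*B(715,500),.16); print('front',l,r,np.linalg.norm(l-r))
print('rear',onz(c,*B(95,212),.16),onz(c,*B(732,278),.16))
y=(l-r)/np.linalg.norm(l-r); x=np.array([y[1],-y[0],0]); yaw=np.degrees(np.arctan2(x[1],x[0]))
o=(l+r)/2+x*.077; print('bay o',o,yaw)
print('ball z.105',onz(c,*B(236,365),.108),o+x*-.031+y*.065)
print('tab top z', onz(c,*B(400,350),.171), o+x*-.026+y*.015)
a=onz(c,*S(75,68),.137); b=onz(c,*S(262,312),.14); e=onz(c,*S(455,565),.147)
print('bend',a,'disc',b,'end',e, np.linalg.norm(a-b),np.linalg.norm(b-e))
d=(a-e)[:2]; d/=np.linalg.norm(d); print('stick yaw',np.degrees(np.arctan2(d[1],d[0])),'grip',a[:2]-.17*d, e[:2]+.07*d,b[:2]-.053*d)
# base-plate corners
for q in((287,162),(548,492)): print(onz(c,*S(*q),.004))
E
```

```text
front [0.58136013 0.20522395 0.16      ] [ 0.56032199 -0.05151151  0.16      ] 0.25759600979073066
rear [0.67471723 0.19796381 0.16      ] [ 0.65197881 -0.05857764  0.16      ]
bay o [0.64758383 0.07056755 0.16      ] -4.684624852162127
ball z.105 [0.62084156 0.13883027 0.108     ] [0.62199601 0.13788221 0.16      ]
tab top z [0.61775362 0.07545681 0.171     ] [0.62289576 0.08764089 0.16      ]
bend [0.52390399 0.39530178 0.137     ] disc [0.4349782  0.32255359 0.14      ] end [0.34500681 0.24883109 0.147     ] 0.1149308282947128 0.11652835810340965
stick yaw 39.3086387637715 grip [0.39236739 0.2876072 ] [0.39916894 0.29317592] [0.39396974 0.28897822]
[0.4986449 0.3314191 0.004    ]
[0.36648098 0.22112092 0.004     ]
```

Request:
{"fn": "carry_out", "kwargs": {"targets": [[1,0,0,-0.2,0,0,-0.0217],[1,0,0,-0.2,0,0,-0.0217],[1,0.3,-0.1,-0.2,0,0,-0.0217],[1,0.5,-0.2,-0.1,0,0,0],[1,0.5,-0.2,-0.1,0,0,0],[1,0.5,-0.2,0,0,0,0],[1,0.5,-0.2,0,0,0,0],[1,0.5,-0.2,0,0,0,0],[1,0.5,-0.2,0,0,0,0],[1,0.5,-0.2,0,0,0,0],[1,0.5,-0.2,0,0,0,0],[1,0.4,-0.4,0,0,0,0],[1,0.4,-0.4,0,0,0,0],[1,0.4,-0.4,0,0,0,0],[1,0.4,-0.4,0.1,0,0,0],[1,0.4,-0.4,0.1,0,0,0],[1,0.4,-0.4,0.1,0,0,0],[1,0.2,-0.4,0.1,0,0,0],[1,0,0,0,0,0,0]]}}

```text
time_s: 2.48
position: [0.4014, 0.2559, 0.2612]
tcp_rot: [-180.0, 0.1, 39.6]
ft_force: [0.4, 0.2, -0.2]
opening: 0.0939
grip_force: 0.0
```

```bash
python3 - <<'E'
from h import *
c=grab('wrist','w1.png'); s=read_state(); print(s['position'],s['tcp_rot'],s['joints'],s['time_s'])
print(proj(c,(.3945,.2892,.147)),proj(c,(.3945+.17*.774,.2892+.17*.633,.137)))
E
```

```text
[0.40200426 0.25464313 0.26185375] [-1.79988669e+02  8.22005447e-02  3.94861634e+01] [ 2.79433226e+01  5.94919699e+00  9.53287026e+01 -5.45064300e-03
  7.88049058e+01  7.84582294e+01] 2.525
[247.73732886 194.20960029] [243.58021671 -24.77380097]
```

View pics/w1.png

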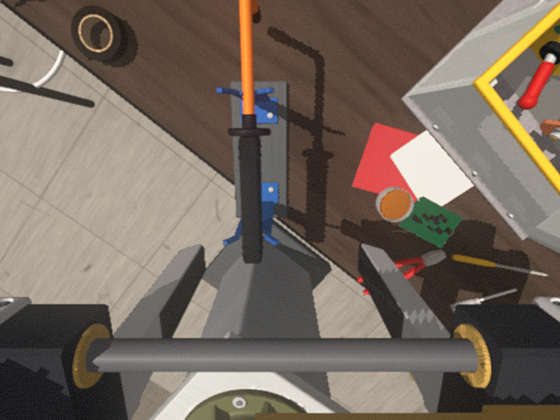

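Wrist view: the stick axis runs from (247,10) through the guard disc at (249,131) to the handle end at (252,260). The fingers are to the right of it.

```bash
python3 - <<'E'
from h import *
c=C('w1.png')
d=onz(c,249,131,.138);e=onz(c,252,258,.147);r=onz(c,247,10,.14);m=onz(c,249.5,190,.147)
v=(r-e)[:2];L=np.linalg.norm(v);v/=L
print(d,e,r,L,np.degrees(np.arctan2(v[1],v[0])),'grip',d[:2]-.053*v,e[:2]+.07*v)
print(onz(c,249,131,.135))
E
```

```text
[0.4373694  0.32230742 0.138     ] [0.34821945 0.24813297 0.147     ] [0.50878257 0.37966667 0.14      ] 0.2075611500472884 39.324416449232686 grip [0.39637018 0.28872076] [0.40236936 0.29249271]
[0.43708034 0.3224594  0.135     ]
```

Request:
{"fn": "carry_out", "kwargs": {"targets": [[1,0.085,-0.155,0,0,0,0.0005],[1,0.085,-0.155,0.2,0,0,0],[0.7,0,0,0.4,0,0,0],[0.7,0,0,0.4,0,0,0],[0.7,0,0,0.29,0,0,0],[0.7,0,0,0,0,0,0],[0.7,0,0,0,0,0,0]], "newtons": 60}}

```text
time_s: 3.4
position: [0.3969, 0.2886, 0.1349]
tcp_rot: [180.0, -0.1, 39.1]
ft_force: [-0.2, 0.1, 0.5]
opening: 0.0657
grip_force: 0.0
```

Request:
{"fn": "carry_out", "kwargs": {"targets": [[0.4,0,0,0.02,0,0,-0.0005],[0,0,0,0,0,0,0],[0,0,0,0,0,0,0],[0,0,0,0,0,0,0],[0,0,0,0,0,0,0],[0,0,0,0,0,0,0]], "newtons": 60}}

```text
time_s: 4.15
position: [0.396, 0.2888, 0.1314]
tcp_rot: [180.0, 0.0, 39.4]
ft_force: [0.6, 1.0, 0.1]
opening: 0.0173
grip_force: 60.0
```

Request:
{"fn": "carry_out", "kwargs": {"targets": [[0,0,0,-0.15,0,0,0],[0,0,0,-0.35,0,0,0],[0,0,0,-0.45,0,0,0],[0,0,0,-0.45,0,0,0],[0,0,0,-0.4,0,0,0.0],[0,0,0,0,0,0,0.0204],[0,0,0,0,0,0,0.0204],[0,0,0,0,0,0,0.0204],[0,0,0,0,0,0,0.0204],[0,0,0,0,0,0,0.0204],[0,0,0,0,0,0,0.0204],[0,0.15,0.2,0,0,0,0],[0,0.15,0.35,0,0,0,0],[0,0.15,0.35,0,0,0,0],[0,0.15,0.35,0,0,0,0],[0,0.15,0.35,0,0,0,0],[0,0,0,0,0,0,0],[0,0,0,0,0,0,0]]}}

```text
time_s: 6.4
position: [0.4574, 0.1235, 0.312]
tcp_rot: [-180.0, -0.0, -4.7]
ft_force: [0.7, 0.3, -1.5]
opening: 0.018
grip_force: 60.0
```

```bash
python3 - <<'E'
from h import *
c=grab('wrist','w2.png'); t=grab('top','t2.png'); s=read_state(); print(s['position'],s['tcp_rot'],s['joints'],s['time_s'],s['ft_force'])
g=cv2.resize(t['pixels'][100:260,250:410],None,fx=2.625,fy=2.625,interpolation=2)
w=c['pixels']
cv2.imwrite('pics/both2.png',np.hstack([w[:,130:500],g]))
E
```

```text
[0.45738602 0.12394059 0.31177921] [-1.79987654e+02 -1.34359221e-02 -4.65547628e+00] [1.07275741e+01 4.05686058e+00 9.08364439e+01 8.37058832e-03
 8.50904658e+01 1.05382334e+02] 6.5 [ 0.48790904  0.2669735  -2.11433212]
```

View pics/both2.png

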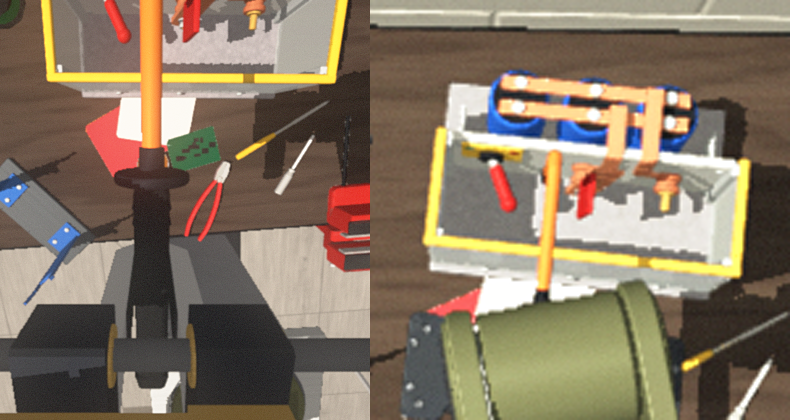

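Wrist (left half): the yellow front edge is level at row 78 from column 48 to 338, and the rod is straight at column 151. Top (right half): the hook bend is at (553,153), between the lever and the red tab at (586,195).

```bash
python3 - <<'E'
from h import *
w=C('w2.png'); t=C('t2.png')
im=w['pixels']; h=cv2.cvtColor(im,cv2.COLOR_BGR2HSV)
m=cv2.inRange(h,(22,150,120),(34,255,255)); m[95:]=0
vs,us=np.nonzero(m); k=vs>65; print('bottom edge', [ (u,vs[(us==u)&k].min(),vs[(us==u)&k].max()) for u in (200,230,320,400,450)], us[k].min(),us[k].max())
a=onz(w,us[k].min(),78,.16); b=onz(w,us[k].max()+1,78,.16); L=np.linalg.norm(a-b); print(a,b,L)
y=(a-b)/L; x=np.array([y[1],-y[0],0]); o=(a+b)/2+.077*x; print('bay',o,np.degrees(np.arctan2(x[1],x[0])))
u,v=250+(553-370)/2.625,100+153/2.625
p=onz(t,u,v+1,.319); print('bend',p)
R=np.array([[.99665,-.0817],[.0817,.99665]])
print('bend bay',np.array([[.9966,-.0818],[.0818,.9966]])@(p-o)[:2])
print('rod in wrist',[np.degrees(0)], onz(w,281,140,.318),onz(w,281,10,.318))
E
```

```text
bottom edge [(200, np.int64(73), np.int64(80)), (230, np.int64(73), np.int64(81)), (320, np.int64(74), np.int64(81)), (400, np.int64(74), np.int64(82)), (450, np.int64(75), np.int64(82))] 177 504
[0.58114244 0.20839002 0.16      ] [ 0.55657592 -0.0902282   0.16      ] 0.29962702371836825
bay [0.64559993 0.05276766 0.16      ] -4.70297986430496
bend [0.62194799 0.1126998  0.319     ]
bend bay [-0.02847397  0.05779365]
rod in wrist [np.float64(0.0)] [0.52862987 0.11712514 0.318     ] [0.58302175 0.11263996 0.318     ]
```

Request:
{"fn": "carry_out", "kwargs": {"targets": [[0,0.04,0,0.2,0,0,0],[0,0,0,0.35,0,0,0],[0,0,0,0.35,0,0,0],[0,0,0,0.25,0,0,0],[0,0,0,0,0,0,0],[0,0,-0.1,0,0,0,0],[0,0,-0.1,0,0,0,0],[0,0,-0.1,0,0,0,0],[0,0,-0.05,0,0,0,0],[0,0,-0.05,0,0,0,0],[0,0,-0.05,0,0,0,0]]}}

```text
time_s: 7.88
position: [0.4653, 0.1679, 0.1964]
tcp_rot: [180.0, 0.0, -4.7]
ft_force: [-0.3, -1.3, -1.3]
opening: 0.0175
grip_force: 60.0
```

Request:
{"fn": "carry_out", "kwargs": {"targets": [[0,0,-0.03,0,0,0,0],[0,0,-0.03,0,0,0,0]]}}

```text
time_s: 8.12
position: [0.4659, 0.1738, 0.1964]
tcp_rot: [180.0, -0.0, -4.7]
ft_force: [-0.1, -2.3, -1.2]
opening: 0.0174
grip_force: 60.0
```

Request:
{"fn": "carry_out", "kwargs": {"targets": [[0,0,-0.03,0,0,0,0],[0,0,0,0,0,0,0]]}}

```text
time_s: 8.38
position: [0.4661, 0.1766, 0.1964]
tcp_rot: [180.0, 0.0, -4.7]
ft_force: [-0.5, -3.5, -0.6]
opening: 0.0176
grip_force: 60.3
```

```bash
python3 - <<'E'
from h import *
c=grab('wrist','w3.png'); t=grab('top','t3.png'); s=read_state(); print(s['position'],s['tcp_rot'],s['ft_force'],s['wrist_torque'])
g=cv2.resize(t['pixels'][100:260,250:410],None,fx=2.625,fy=2.625,interpolation=2)
cv2.imwrite('pics/both3.png',np.hstack([c['pixels'][:,130:500],g]))
E
```

```text
[0.46605181 0.17646454 0.19640669] [ 1.79979088e+02  9.41291016e-03 -4.72656606e+00] [-0.47587986 -3.16905786 -0.43822048] [-0.94849806  0.20777403 -0.63756014]
```

View pics/both3.png

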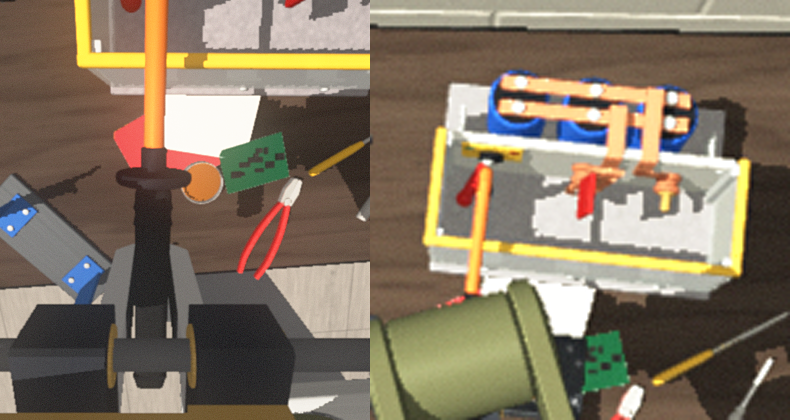

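The lever now leans left, with its ball near (466,197) in the right half. The rod beside it is at column 482.

```bash
cat >> h.py <<'E'
O=np.array([.647,.070]); RB=np.array([[.9966,.0818],[-.0818,.9966]])
def bay(p): return np.r_[RB.T@(np.array(p)[:2]-O),p[2]]
def world(b): return np.r_[O+RB@np.array(b)[:2],b[2]]
E
python3 - <<'E'
from h import *
t=C('t3.png'); u,v=250+(466-370)/2.625,100+197/2.625
print(bay(onz(t,u,v,.110)))
for n,a in(('on',-.45),('off',.45),('off.75',.30)): print(n,(proj(t,world((.010-.045*np.cos(a),.085+.045*np.sin(a),.105)))-[250,100])*2.625+[370,0])
print(bay(read_state()['position']))
w=C('w3.png');print('rod',bay(onz(w,130+154,140,.20)),bay(onz(w,130+157,10,.20)))
E
```

```text
[-0.02991019  0.10439748  0.11      ]
on [510.09394368 203.0312779 ]
off [465.75015254 198.61521866]
off.75 [472.5751609  202.08595032]
[-0.18904176  0.091301    0.19640669]
rod [-0.1177436   0.08937835  0.2       ] [-0.06235407  0.08819287  0.2       ]
```

Request:
{"fn": "carry_out", "kwargs": {"targets": [[0,0,0.1,0,0,0,0],[0,-0.04,0.2,0,0,0,0],[0,0,0.2,0,0,0,0],[0,0,0,-0.25,0,0,0],[0,0,0,-0.3,0,0,0],[0,0,0,0,0,0,0],[0,0,0.08,0,0,0,0],[0,0,0.08,0,0,0,0],[0,0,0.1,-0.015,0,0,0],[0,0,0.1,-0.015,0,0,0],[0,0,0.1,0.01,0,0,0],[0,0,0.1,0.01,0,0,0],[0,0,0,0,0,0,0]]}}

```text
time_s: 10.1
position: [0.4533, 0.0707, 0.2523]
tcp_rot: [180.0, 0.0, -4.8]
ft_force: [-0.9, -0.0, -1.4]
opening: 0.0178
grip_force: 60.0
```

```bash
python3 - <<'E'
from h import *
c=grab('wrist','w4.png'); t=grab('top','t4.png'); s=read_state(); print(s['position'],bay(s['position']),s['ft_force'],s['wrist_torque'])
g=cv2.resize(t['pixels'][100:260,250:410],None,fx=2.625,fy=2.625,interpolation=2)
cv2.imwrite('pics/both4.png',np.hstack([c['pixels'][:,130:500],g]))
E
```

```text
[0.45338594 0.07128307 0.25242441] [-0.19306073 -0.01455892  0.25242441] [-0.24956814 -0.26629877 -1.77419164] [0.03463328 0.07750404 0.00310674]
```

View pics/both4.png

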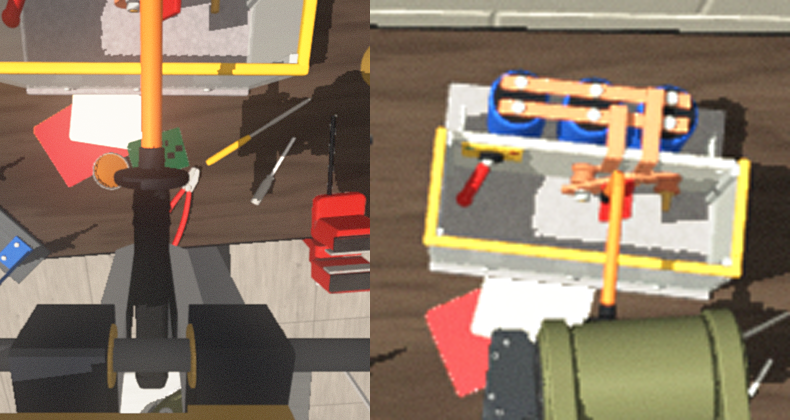

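The link has swung about 30°: the red tab is under the rod at (617,200) in the right half, and the lever is still leaning left at (470,190). I'll continue the arc.

Request:
{"fn": "carry_out", "kwargs": {"targets": [[0,0,0.09,0.035,0,0,0],[0,0,0.09,0.035,0,0,0],[0,0,0.08,0.06,0,0,0],[0,0,0.08,0.06,0,0,0],[0,0,0.06,0.08,0,0,0],[0,0,0.06,0.08,0,0,0],[0,0,0.04,0.09,0,0,0],[0,0,0.02,0.05,0,0,0],[0,0,0,0,0,0,0]]}}

```text
time_s: 11.32
position: [0.449, 0.0195, 0.2031]
tcp_rot: [180.0, 0.0, -4.7]
ft_force: [0.0, -0.2, -1.2]
opening: 0.0179
grip_force: 60.0
```

Request:
{"fn": "carry_out", "kwargs": {"targets": [[0,0,0,0.03,0,0,0],[0,0,0,0.03,0,0,0]]}}

```text
time_s: 11.58
position: [0.4493, 0.0196, 0.1977]
tcp_rot: [-180.0, -0.1, -4.7]
ft_force: [-3.0, -0.3, 4.7]
opening: 0.0178
grip_force: 60.0
```

Request:
{"fn": "carry_out", "kwargs": {"targets": [[0,0,0,0.02,0,0,0],[0,0,0,0,0,0,0]]}}

```text
time_s: 11.82
position: [0.4494, 0.0196, 0.1956]
tcp_rot: [-180.0, -0.1, -4.7]
ft_force: [-0.7, 0.5, 2.8]
opening: 0.0176
grip_force: 60.0
```

```bash
python3 - <<'E'
from h import *
c=grab('scene','s5.png'); t=grab('top','t5.png'); s=read_state(); print(bay(s['position']),s['ft_force'],s['wrist_torque'])
a=cv2.resize(c['pixels'][145:245,225:365],(560,400),interpolation=2)[:, :]
g=cv2.resize(t['pixels'][130:220,270:400],(560,388),interpolation=2)
cv2.imwrite('pics/both5.png',cv2.resize(np.hstack([a,cv2.copyMakeBorder(g,0,12,0,0,0)]),(800,286)))
# predicted tab outer-face centre for angles
for nm,cam in(('scene',c),('top',t)):
  for th in (1.571,1.51,1.4):
    q=[world((x,-r*np.sin(th)+15*.001*np.cos(th),.078+r*np.cos(th)+.015*np.sin(th))) for x,r in((-.042,.051),(-.042,.093),(-.009,.093))]
    print(nm,th,[proj(cam,p).round(1) for p in q])
E
```

```text
[-0.19282704 -0.06644152  0.19564451] [ 0.72712532 -0.61127465  2.05475841] [-0.01779557 -0.61042065  0.07547934]
scene 1.571 [array([313.1, 189.2]), array([326.3, 186.2]), array([320.8, 181.1])]
scene 1.51 [array([312.8, 188.4]), array([326.1, 184.6]), array([320.6, 179.4])]
scene 1.4 [array([312.1, 186.8]), array([325.4, 181.7]), array([319.9, 176.6])]
top 1.571 [array([352.6, 188. ]), array([370.6, 189.8]), array([371.8, 175.8])]
top 1.51 [array([352.3, 187.8]), array([370.5, 189.4]), array([371.7, 175.4])]
top 1.4 [array([351.6, 187.3]), array([370. , 188.7]), array([371.2, 174.6])]
```

View pics/both5.png

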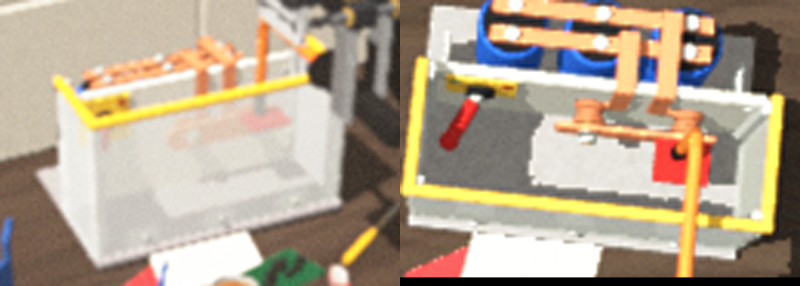

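The link looks level, with the tab at (685,160) in the right half under the rod. I'll press once more to confirm the stop.

Request:
{"fn": "carry_out", "kwargs": {"targets": [[0,0,-0.06,0.02,0,0,0],[0,0,0,0.02,0,0,0],[0,0,0,0.01,0,0,0],[0,0,0,0,0,0,0]]}}

```text
time_s: 12.42
position: [0.4497, 0.0256, 0.1904]
tcp_rot: [-180.0, -0.0, -4.7]
ft_force: [-0.9, 0.0, 2.4]
opening: 0.0173
grip_force: 60.0
```

```bash
python3 - <<'E'
from h import *
c=grab('scene','s6.png'); s=read_state(); print(bay(s['position']),s['ft_force'],s['wrist_torque'])
for f in('s5.png','s6.png'):
  d=C(f)['pixels'][150:215,295:345].astype(int); r=(d[...,2]-np.maximum(d[...,0],d[...,1]))
  vs,us=np.nonzero(r>45); w=r[vs,us]; print(f,len(vs),'u',us.min()+295,us.max()+295,'v',vs.min()+150,vs.max()+150,'c',np.average(us,weights=w)+295,np.average(vs,weights=w)+150)
  for u in range(308,330,3):
    k=vs[us==u-295]; print(u,(k.min()+150,k.max()+150) if len(k) else None)
E
```

```text
[-0.19299563 -0.06045126  0.19043938] [-1.30244159 -0.02975146  1.6723001 ] [-0.09428357 -0.40483885 -0.01373853]
s5.png 354 u 295 338 v 152 189 c 310.7381191903746 167.84386946199348
308 (np.int64(163), np.int64(165))
311 (np.int64(185), np.int64(187))
314 (np.int64(161), np.int64(189))
317 (np.int64(152), np.int64(189))
320 (np.int64(184), np.int64(188))
323 (np.int64(185), np.int64(187))
326 (np.int64(160), np.int64(160))
329 (np.int64(161), np.int64(163))
s6.png 337 u 295 338 v 155 189 c 309.48056626965626 168.68465222735557
308 (np.int64(163), np.int64(165))
311 (np.int64(185), np.int64(187))
314 (np.int64(155), np.int64(189))
317 (np.int64(185), np.int64(189))
320 (np.int64(184), np.int64(188))
323 (np.int64(185), np.int64(187))
326 None
329 (np.int64(162), np.int64(166))
```

Five more mm of pressing left the tab's pixels unchanged at the predicted home position, so the link is on its stop. Next: lift and return the stick.

Request:
{"fn": "carry_out", "kwargs": {"targets": [[0,0,0,-0.2,0,0,0],[0,0,0,-0.5,0,0,0],[0,0,0,-0.5,0,0,0],[0,-0.1,-0.2,-0.02,0,0,0],[0,-0.13,-0.46,0,0,0,0],[0,-0.13,-0.46,0,0,0,0],[0,-0.13,-0.46,0,0,0,0],[0,-0.13,-0.46,0,0,0,0],[0,-0.13,-0.46,0,0,0,0],[0,0,-0.08,0,0,0,0],[0,0,0,0,0,0,-0.0204],[0,0,0,0,0,0,-0.0204],[0,0,0,0,0,0,-0.0204],[0,0,0,0,0,0,-0.0204],[0,0,0,0,0,0,-0.0204],[0,0,0,0,0,0,-0.0204],[0,0,0,0,0,0,0],[0,0,0,0,0,0,0]]}}

```text
time_s: 14.72
position: [0.3962, 0.2884, 0.3123]
tcp_rot: [-180.0, 0.0, 39.2]
ft_force: [-0.3, 0.1, -1.7]
opening: 0.0176
grip_force: 60.0
```

```bash
python3 - <<'E'
from h import *
c=grab('wrist','w7.png'); s=read_state(); print(s['position'],s['tcp_rot'],s['ft_force'])
def rod(w):
  h=cv2.cvtColor(w['pixels'],cv2.COLOR_BGR2HSV); m=cv2.inRange(h,(5,180,150),(16,255,255))
  for r in (5,50,90,130):
    u=np.nonzero(m[r,250:320])[0]+250
    if len(u): print(r,u.min(),u.max(),(u.min()+u.max())/2,u.max()-u.min()+1)
for f in('w2.png','w4.png','w7.png'): print(f); rod(C(f))
t=grab('top','t7.png'); s=s['position']; R=np.array([.773,.635,0])
h=cv2.cvtColor(t['pixels'],cv2.COLOR_BGR2HSV); m=cv2.inRange(h,(5,180,150),(16,255,255)); m[:, :150]=0;m[:,260:]=0
vs,us=np.nonzero(m); print(us.min(),us.max(),vs.min(),vs.max()); i=vs.argmin(); print(us[i],vs[i],onz(t,us[i],vs[i],.325),'nominal',s+R*.17)
E
```

```text
[0.39615097 0.28851995 0.31231374] [-1.79998201e+02  2.05041637e-02  3.91993905e+01] [-0.40116834  0.65206779 -2.06236175]
w2.png
5 271 291 281.0 21
50 271 290 280.5 20
90 272 290 281.0 19
130 272 289 280.5 18
w4.png
5 270 292 281.0 23
50 272 290 281.0 19
90 272 290 281.0 19
130 272 289 280.5 18
w7.png
5 270 292 281.0 23
50 271 291 281.0 21
90 271 291 281.0 21
130 272 290 281.0 19
167 202 204 249
168 204 [0.5297606  0.39802179 0.325     ] nominal [0.52756097 0.39646995 0.31231374]
```

Request:
{"fn": "carry_out", "kwargs": {"targets": [[0,0,0,0.4,0,0,-0.0005],[0,0,0,0.4,0,0,0],[0,0,0,0.4,0,0,0],[0,0,0,0.2,0,0,0],[0,0,0,0.2,0,0,0],[0,0,0,0.1,0,0,0],[0,0,0,0.08,0,0,0],[0,0,0,0,0,0,0]]}}

```text
time_s: 15.82
position: [0.3961, 0.2888, 0.1344]
tcp_rot: [-180.0, 0.0, 39.5]
ft_force: [-0.8, 0.0, -1.1]
opening: 0.0177
grip_force: 60.0
```

Request:
{"fn": "carry_out", "kwargs": {"targets": [[0,0,0,0.02,0,0,0],[0,0,0,0,0,0,0],[0.25,0,0,0,0,0,0],[0.3,0,0,0,0,0,0],[0.5,0,0,0,0,0,0],[0.6,0,0,0,0,0,0],[0.6,0,0,0,0,0,0],[0.6,0,0,-0.2,0,0,0],[0.6,0,0,-0.5,0,0,0],[0.6,0,0,-0.5,0,0,0],[0.6,0,0,0,0,0,0],[0.6,0,0,0,0,0,0]]}}

```text
time_s: 17.32
position: [0.3958, 0.2886, 0.2515]
tcp_rot: [-180.0, 0.1, 39.5]
ft_force: [-0.5, 1.1, -0.4]
opening: 0.0563
grip_force: 0.0
```

```bash
python3 - <<'E'
from h import *
c=grab('scene','s8.png'); w=grab('wrist','w8.png'); t=grab('top','t8.png')
s0=cv2.imread('pics/scene1.png')
f=lambda i:cv2.resize(i[210:310,180:305],(400,320),interpolation=2)
g=cv2.resize(t['pixels'][120:220,265:405],(400,280))
cv2.imwrite('pics/fin.png',np.vstack([np.hstack([f(s0),f(c['pixels'])]),np.hstack([g,cv2.resize(w['pixels'],(400,280))])]))
d=C('w8.png'); s=read_state(); print(s['position'],s['ft_force'],s['opening'])
E
```

```text
[0.39571761 0.28859559 0.25113595] [ 0.55775489  0.23113762 -0.39376856] 0.05621490102885466
```

View pics/fin.png

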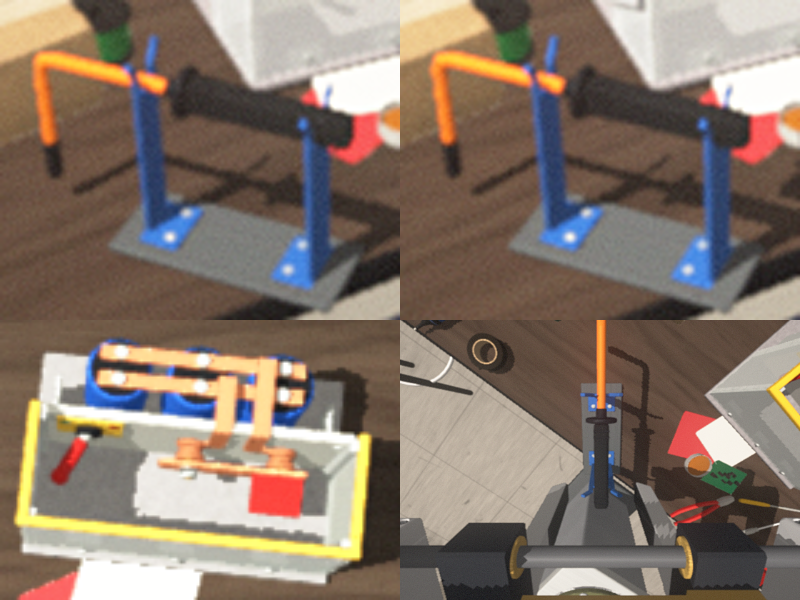

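The stick lies in both forks as it did at the start. The lever is at off (65,465) and the link is level with its tab at (277,495). Handing in.

```bash
python3 -c "
from bench import *
print(sign_off())"
```

```text
the job is handed in; nothing more can be done
None
```

The job is handed in: by the camera views the isolator is off, the shorting link is home on the second stud, the stick is back in both forks of its rest and the small tools are untouched; sign-off returned no verdict.

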